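# Seat the sticker spool on the dispenser's drive

### The arm

A 6-joint arm with a two-finger parallel gripper is mounted at the origin on a cart in front of the work surface, level with it; the furniture and walls round the work are solid. World frame = base frame: x ahead of the robot, y to its left, z up, the work surface at z = 0. Lengths are in mm, angles in rad, forces in N, time in s.
With the tool pointing down it reaches from about 275 to 1000 mm from the base axis. Payload 8.4 kg.
Tool frame: the origin (TCP) lies midway between the tips of the shut fingers; the grasp point (between the pads) lies ctrl.tcp_to_grasp behind it (ctrl.tcp_to_grasp is the distance from the TCP to the grasp point, in mm); y points along the fingers, z is the direction in which the jaws open and shut, and the axes are right-handed (so a half turn about y gives the same grasp; the last joint's range is limited). The gripper opens to 85 mm and grips with 20 to 120 N. Pads are 22 mm wide; open, the fingers measure 114 mm over their backs; the gripper's body (76 mm by 85 mm) begins 54 mm behind the grasp point. The pads swing forward as they close: fully open they stand 13 mm farther back than shut.
Start: joints at [-0.002, 0.353, 1.633, -0, 1.155, -0.002], TCP at [625.002, -0, 231.281] pointing down, gripper open.
Joint ranges: [-2.63, 2.63], [-0.92, 2.1], [0.06, 2.66], [-1.3, 4.44], [0, 2.69], [-3.02, 3.02]. Speed limits (rad/s): [2.22, 2.22, 2.79, 3.14, 3.14, 3.14].

### API

Orientations are given as a unit quaternion [x, y, z, w].
In Python, from workcell import ctrl gives the robot as it stands.
- The arm moves only by the tool apply_moves, never from a script. Its argument "increments" is a list of rows, each a list of 3 entries, a list of its own where there are three numbers: the turn, a rotation vector about the tool's x, y, z in degrees, then the shift along the tool's x, y, z in m, then the opening, from 0 (shut) to 1 (fully open). In form: [[[ax, ay, az], [tx, ty, tz], gripper], ...]. A call has 1 to 12 rows; each row is the pose to reach, as a shift and turn from the pose measured when the call began, along the tool's axes at that moment; what a row does not reach only later rows make up. A row lasts 1/8 s, in which the tool goes at most 62.5 mm and 10.7 degrees, less where a joint would pass 70% of its speed; a pose out of reach is approached as far as the arm can. A call with a gripper value outside its range is refused whole. The fingers move at their own pace and stop on an object; "force" is the grip in N (left out, the last holds). Time passes only in rows, so rows that repeat a pose let the fingers close. It gives the time, the measured TCP pose, the force and the opening at its end, in the units of the state.
- ctrl.get_obs(): the state, without advancing time (a new reading comes with each control period).
- ctrl.camera(name): name is "scene" or "side" or "wrist"; returns the picture (400x640x3 uint8, blue, green, red); there is no depth.
- ctrl.camera_model(name): a dict with "intrinsics" (3x3 intrinsics, pixels), "pose" (4x4, takes a point from camera to world coordinates); the wrist camera has in their place "T_tool_cam" (4x4, takes a point from camera to tool coordinates, whose origin is the TCP and whose axes are the tool frame's). Camera axes: x right, y up, looking along -z (the intrinsics and any distortion apply to the point x, -y, -z); pixel columns grow to the right and rows downward; lengths in mm; the calibration is good to about 2 mm. A picture is of the moment at which its call begins: read the wrist's pose just before it. camera_model takes no time and is no camera call.
- ctrl.sign_off(): hands the job in, once; it reports no verdict.
The state is a dict: "time": time; "q": joint angles; "joint_velocities": joint speeds; "effort": joint torques, N m; "eef_pos": TCP position; "orientation": TCP orientation; "contact_force": force on the tool from outside, world axes, zero at the start; "ft_torque": the same for the moment, N m; "opening": opening from 0.0 (shut) to 1.0 (fully open).
Only numpy, scipy, OpenCV 4.12 (cv2) and the standard library are available. Lean on these libraries where they do the work, as an engineer would, in place of code of your own. Each camera call takes 0.05 s, during which the arm holds its last target.

### The job

Take the sticker spool out of its grey parking stand and load it into the round bore of the blue sticker dispenser: press it down only lightly and turn it until its cross key finds the hidden slots and drops in, then let it go sitting fully home, flange flat on the housing. Never force the key down on the sprung drive plate while it is out of line, and leave the size cards, the pen and the other sticker roll where they lie.

Things in the scene. Friction and masses are not known exactly. Their poses are not given: they have to be found in the camera images.
- spool_grip (a point): Centre of the spool's orange grip bar, on the spool's axis; x along the bar, z up. Bar 44 mm long (x), 20 mm wide (y: grasp across this), 30 mm high (15 mm above and below this point). Under it the green-topped sticker roll, 63 mm across, 28 mm high, on a black flange, 72 mm across, 4 mm thick, whose underside is 46 mm below this point. Loose, about 0.2 kg; starts upright in the stand.
- spool: The same spool; origin on its axis at its lowest face, 73 mm below spool_grip, same axes. Under the flange: a round stem, 32 mm across, 18 mm long, then a steel cross key of four tangs along the spool's x and y, 30 mm tip to tip, 8 mm wide, 9 mm high (the lowest part).
- stand: Fixed grey parking stand, 70 x 70 x 22 mm, origin centre of its underside; the spool stands in its round hole (38 mm wide, 14 mm deep).
- dispenser: Fixed blue sticker dispenser, 110 x 110 mm, 45 mm high, black base, metal peel bar at the front; origin centre of underside, x away from the peel bar. With the key resting on the drive plate out of line the spool stands 7.5 mm too high; once in line it goes down freely till the flange lies on the housing's rigid top.
- bore (a point): Centre of the bore's mouth, at the height of the housing's flat top, z up. Bore 34 mm wide with a 2 mm chamfer. Seated, spool_grip is 46 mm straight above this point.
- drive_spring: Brass drive plate in the bore, 19.5 mm below the housing's top, origin 10.5 mm below its top. Its cross slot (arms 10.5 mm wide) takes the key; the slot's angle is hidden (axes here are the housing's), differs every time, is at least 0.2 rad off the housing's axes, alike every quarter turn; 0.15 N m friction holds it. Sprung: yields 4 mm (2 N at first, 8 N at the end), then rigid; over 20 N damages it.
- card_stack: Bystander: banded stack of grey cards, 65 x 90 x 21 mm, origin centre of underside.
- sticker_roll_1: Bystander: white sticker roll with red top, 53 mm across, 29 mm high, origin centre of underside.
- pen_1: Bystander: white pen with red ends, 145 mm long, 11 mm thick, origin centre of underside.
There are look-alikes about, which are no part of the job. Of the things shaped like the stand, the grey one is meant.

How it is judged (in metres and radians):
On the way:
1. the spool is lifted clear of its stand (z of spool_grip in the frame of stand above 0.11 m), for 0.2 s.
At the end, for the whole second after the job is handed in: The spool sits in the dispenser's bore with its key dropped into the drive: its grip centre within 3 mm sideways of the bore's centre and 43.5 to 47.8 mm above the housing's top (46 when flush), tilted less than 0.04 rad, at rest (horizontal distance between spool_grip and bore below 0.003 m and z of spool_grip in the frame of bore between 0.0435 and 0.0478 m and angle between spool's own z axis and vertical below 0.04 rad and linear speed of spool below 0.01 m/s); the robot touches nothing.
It fails at once if the spool is forced against the drive plate with more than 20 N (contact force between spool and drive_spring above 20 N).
It fails at once if the card stack is moved more than 15 mm (distance of card_stack from where it was at the start of the episode above 0.015 m).
It fails at once if the other sticker roll is moved more than 15 mm (distance of sticker_roll_1 from where it was at the start of the episode above 0.015 m).
It fails at once if the pen is moved more than 15 mm (distance of pen_1 from where it was at the start of the episode above 0.015 m).
It also fails if it takes over 58 s, if anything falls off the work surface, if the arm or the gripper's body presses on something with over 40 N, if the wrist force passes 120 N, or if a joint passes its speed limit or range.

## Working session

There is one attempt and no reset: what is moved stays moved. The work goes in short steps, Python scripts to look and compute and a tool call to move; the robot and the scene stay as the last step left them, time stands still between calls to the robot, and variables do not carry over. Pictures are saved under pics/ and viewed, and the job is handed in when it is done.

Besides the shell and the picture viewer there is one more tool, called after "Request:" as name(argument=value, ...) on one line, values as JSON. apply_moves: Moves the arm, as the interface text tells. Its arguments: {"type":"object","properties":{"increments":{"type":"array","items":{"type":"array"}},"force":{"type":"number"}},"required":["increments"]}

```bash
ls; mkdir -p pics
python3 - <<'E'
from workcell import ctrl
import cv2
o=ctrl.get_obs();print(o);print(ctrl.tcp_to_grasp)
for n in ["scene","side","wrist"]:
    cv2.imwrite(f"pics/{n}0.png",ctrl.camera(n)); print(n,ctrl.camera_model(n))
E
```

```text
pics
{'time': 0.0, 'q': array([-2.37484991e-03,  3.53621091e-01,  1.63414107e+00, -3.41753337e-06,
        1.15518274e+00, -2.38821382e-03]), 'joint_velocities': array([-9.91342763e-04, -8.29587651e-05, -3.10878772e-04, -5.57686175e-04,
       -1.22259371e-03, -4.58507647e-04]), 'effort': array([-2.03471049e-03, -6.05236173e+01, -3.42063046e+01, -2.62302356e-04,
        9.48130677e-03,  3.61521288e-06]), 'eef_pos': array([6.24527305e+02, 1.57713383e-02, 2.30575606e+02]), 'orientation': array([ 0.50034161, -0.50033429,  0.49965811, -0.49966553]), 'contact_force': array([ 0.25859166,  0.53963203, -0.23920159]), 'ft_torque': array([-0.0315032 , -0.00364671, -0.05055731]), 'opening': 0.9982248789344191}
18.700000000000003
scene {'intrinsics': array([[475.91882281,   0.        , 322.78889388],
       [  0.        , 475.91882281, 204.89386848],
       [  0.        ,   0.        ,   1.        ]]), 'pose': array([[ 7.91065192e-01,  4.54371324e-01, -4.09588283e-01,
         1.82730682e+02],
       [-6.11548395e-01,  6.03793936e-01, -5.11313450e-01,
        -4.60121867e+02],
       [ 1.4980752
[... 510 characters left out ...]
    [ 1.89730278e-02,  8.00233967e-01,  5.99387706e-01,
         6.48761590e+02],
       [ 0.00000000e+00,  0.00000000e+00,  0.00000000e+00,
         1.00000000e+00]])}
wrist {'intrinsics': array([[285.94737143,   0.        , 318.06958945],
       [  0.        , 285.94737143, 197.34980676],
       [  0.        ,   0.        ,   1.        ]]), 'T_tool_cam': array([[ 7.38173976e-05, -9.57280414e-01, -2.89161208e-01,
        -7.36303491e+01],
       [ 8.59989145e-05,  2.89161214e-01, -9.57280411e-01,
        -1.42961572e+02],
       [ 9.99999994e-01,  4.57963987e-05,  1.03670205e-04,
        -1.87062615e-02],
       [ 0.00000000e+00,  0.00000000e+00,  0.00000000e+00,
         1.00000000e+00]])}
```

View pics/scene0.png

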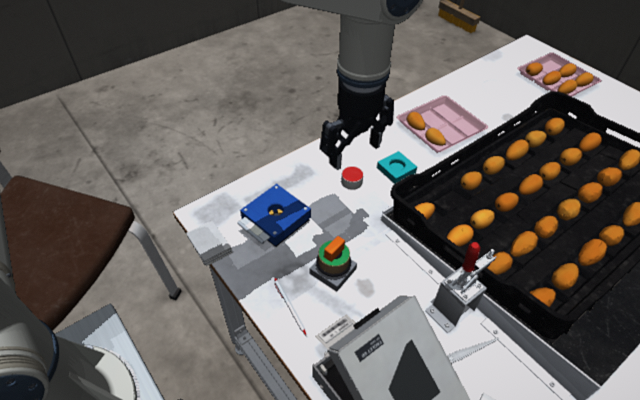

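View pics/side0.png

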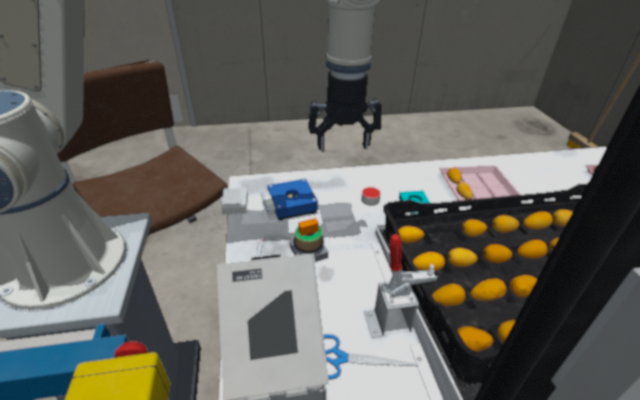

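View pics/wrist0.png

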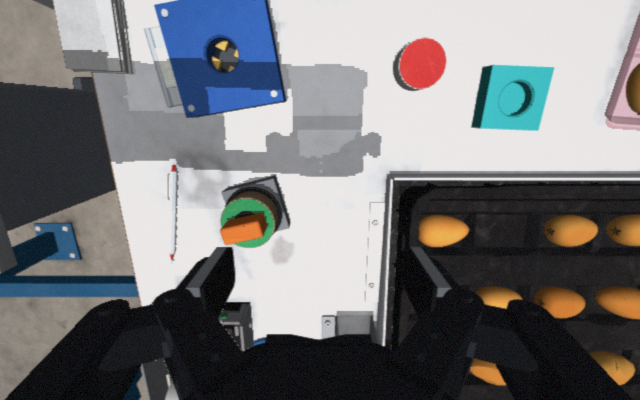

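The scene and wrist views show the spool (orange bar) in the grey stand, with the blue dispenser to its left. In the wrist picture the bar is at about (243,230), the bore at (224,55), the pen at (173,212) and the red roll at (422,63). The card stack sits at the top left. Brass is visible in the bore.

```bash
cat > h.py <<'E'
from workcell import ctrl
import numpy as np, cv2
from scipy.spatial.transform import Rotation as R
def tool(o=None):
    o=o or ctrl.get_obs(); T=np.eye(4); T[:3,:3]=R.from_quat(o['orientation']).as_matrix(); T[:3,3]=o['eef_pos']; return T
def cam(n,T=None):
    m=ctrl.camera_model(n); P=m['pose'] if 'pose' in m else T@m['T_tool_cam']
    return m['intrinsics'],P
def ray(n,uv,T=None):
    K,P=cam(n,T); d=np.linalg.inv(K)@[uv[0],uv[1],1]; d=P[:3,:3]@(d*[1,-1,-1]); return P[:3,3],d/np.linalg.norm(d)
def atz(n,uv,z,T=None):
    c,d=ray(n,uv,T); return c+d*(z-c[2])/d[2]
def tri(rs):
    A=0;b=0
    for c,d in rs:
        M=np.eye(3)-np.outer(d,d);A=A+M;b=b+M@c
    p=np.linalg.solve(A,b); return p,[np.linalg.norm(np.cross(d,p-c)) for c,d in rs]
def proj(n,p,T=None):
    K,P=cam(n,T); q=(np.linalg.inv(P)@np.append(p,1))[:3]*[1,-1,-1]; q=K@q; return q[:2]/q[2]
E
python3 - <<'E'
from h import *
np.set_printoptions(precision=4,suppress=True)
T=tool();print(T); np.save('T0.npy',T)
im=cv2.imread('pics/wrist0.png')
cv2.imwrite('pics/w0a.png',cv2.resize(im[0:270,130:330],None,fx=3,fy=3,interpolation=cv2.INTER_CUBIC)[:,:][: ,:][0:810,0:600][::1][:600])
im=cv2.imread('pics/scene0.png')
cv2.imwrite('pics/s0a.png',cv2.resize(im[170:300,225:375],None,fx=4,fy=4,interpolation=cv2.INTER_CUBIC))
for n,uv,z in [('wrist',(224,55),45),('wrist',(243,230),96),('scene',(275,211),45),('scene',(334,248),105)]: print(n,uv,atz(n,uv,z,T))
E
```

```text
[[ -0.      -0.0011   1.     624.6479]
 [ -1.      -0.      -0.      -0.0166]
 [  0.      -1.      -0.0011 230.7221]
 [  0.       0.       0.       1.    ]]
wrist (224, 55) [526.1884 129.5668  45.    ]
wrist (243, 230) [545.5526 -46.1364  96.    ]
scene (275, 211) [518.9993 125.6593  45.    ]
scene (334, 248) [531.3652 -61.8133 105.    ]
```

View pics/w0a.png

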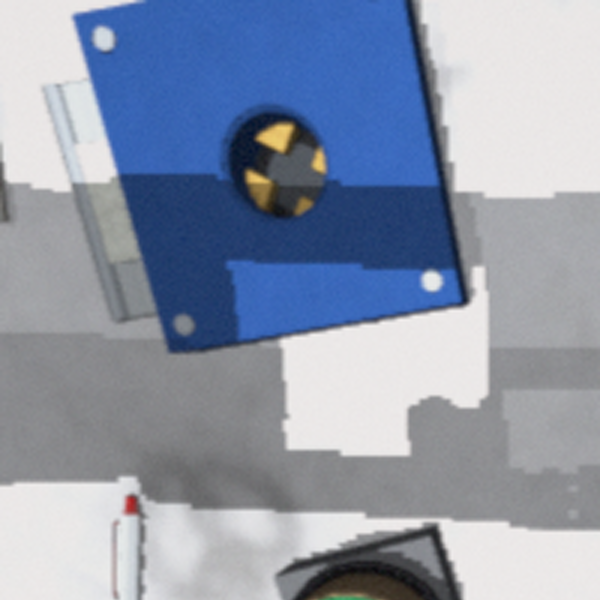

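View pics/s0a.png

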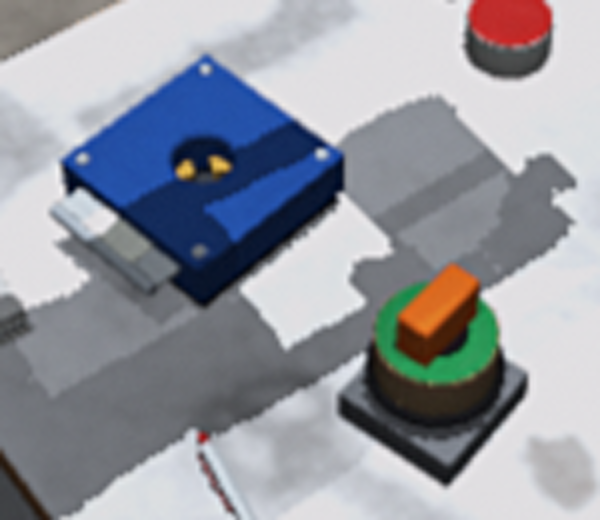

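The slots can be seen in the bore. I'll move the wrist camera straight above it, which also gives a second view of everything.

Request:
apply_moves(increments=[[[0, 0, 0], [-0.028, 0.03, -0.05], 1], [[0, 0, 0], [-0.056, 0.07, -0.098], 1], [[0, 0, 0], [-0.056, 0.11, -0.098], 1], [[0, 0, 0], [-0.056, 0.11, -0.098], 1], [[0, 0, 0], [-0.056, 0.11, -0.098], 1]])

```text
time: 0.78
eef_pos: [528.0, 55.9, 122.1]
orientation: [0.5, -0.5, 0.5, -0.5]
contact_force: [-0.3, 0.3, 0.5]
opening: 1.001
```

Run:
```python
from h import *
np.set_printoptions(precision=4,suppress=True)
T=tool();im=ctrl.camera('wrist'); print(T,ctrl.get_obs()['time']); np.save('T1.npy',T)
cv2.imwrite('pics/wrist1.png',im)
cv2.imwrite('pics/scene1.png',ctrl.camera('scene'));cv2.imwrite('pics/side1.png',ctrl.camera('side'))
u,v=map(int,proj('wrist',[526,129,35],T)); print(u,v)
c=cv2.getRectSubPix(im,(70,70),(u,v))
cv2.imwrite('pics/w1a.png',cv2.resize(c,None,fx=8,fy=8,interpolation=cv2.INTER_CUBIC))
print(ctrl.get_obs()['contact_force'])
```

```text
[[ -0.0001   0.0005   1.     528.0112]
 [ -1.       0.0001  -0.0001  55.882 ]
 [ -0.0001  -1.       0.0005 122.0933]
 [  0.       0.       0.       1.    ]] 0.825
315 111
[-0.4554  0.242  -0.4808]
```

View pics/wrist1.png

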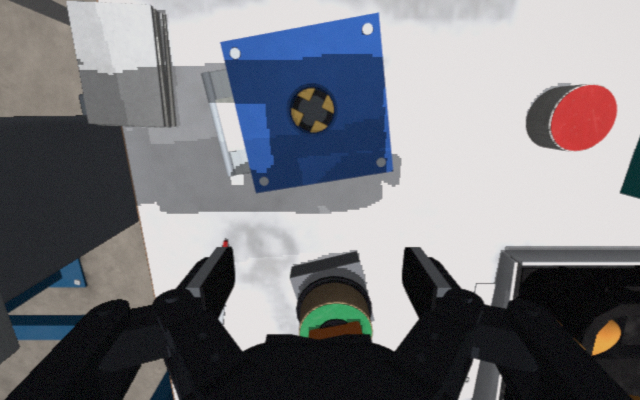

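View pics/w1a.png

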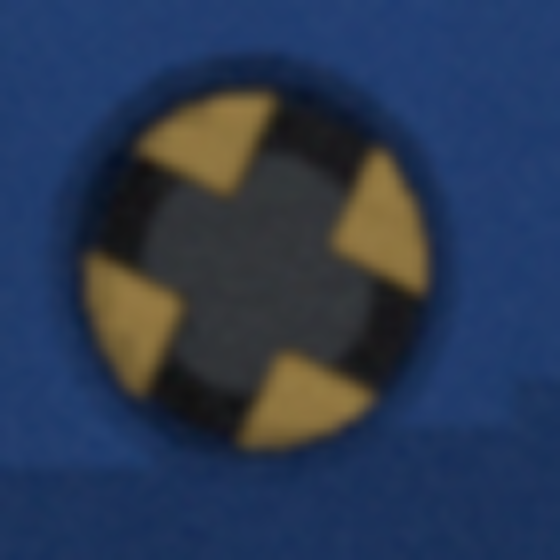

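```bash
cat > slot.py <<'E'
from h import *
from scipy.optimize import minimize
def brass(im,T,c0=(526,129),zp=25.5):
    u,v=proj('wrist',[*c0,zp],T); u,v=int(u),int(v)
    hsv=cv2.cvtColor(im,cv2.COLOR_BGR2HSV)
    pts=[]
    m=np.zeros(im.shape[:2],np.uint8); m[max(0,v-40):v+40,u-40:u+40]=1
    mm=(hsv[...,0]>10)&(hsv[...,0]<35)&(hsv[...,1]>80)&(hsv[...,2]>60)&(m>0)
    return mm,(u,v)
def fit(im,T,c0=(526,129),zp=25.5):
    mm,(u,v)=brass(im,T,c0,zp)
    vv,uu=np.mgrid[v-32:v+33,u-32:u+33]
    W=np.array([atz('wrist',(a,b),zp,T)[:2] for a,b in zip(uu.ravel(),vv.ravel())])
    L=mm[vv,uu].ravel().astype(float)
    def model(p):
        x=W-p[:2]; c,s=np.cos(p[2]),np.sin(p[2]); a=abs(x[:,0]*c+x[:,1]*s); b=abs(-x[:,0]*s+x[:,1]*c)
        sg=lambda t:1/(1+np.exp(-t/0.3))
        return sg(a-p[4])*sg(b-p[4])*sg(p[3]-np.hypot(*x.T))
    best=None
    for a0 in np.radians([0,20,45,70]):
        r=minimize(lambda p:((model(p)-L)**2).sum(),[*W[L>0].mean(0),a0,16.5,5.2],method='Nelder-Mead',options=dict(maxiter=3000))
        if best is None or r.fun<best.fun: best=r
    return best,L.sum()
E
python3 - <<'E'
from slot import *
np.set_printoptions(precision=3,suppress=True)
for k in (0,1):
    T=np.load(f'T{k}.npy');im=cv2.imread(f'pics/wrist{k}.png')
    b,n=fit(im,T);print(k,b.x,np.degrees(b.x[2])%90,b.fun,n)
im=cv2.imread('pics/scene1.png')
cv2.imwrite('pics/s1a.png',cv2.resize(im[170:300,225:375],None,fx=4,fy=4,interpolation=cv2.INTER_CUBIC))
im=cv2.imread('pics/side1.png')
cv2.imwrite('pics/d1a.png',cv2.resize(im[170:270,250:350],None,fx=6,fy=6,interpolation=cv2.INTER_CUBIC))
im=cv2.imread('pics/wrist1.png')
cv2.imwrite('pics/w1b.png',cv2.resize(im[0:200,190:410],None,fx=3,fy=3,interpolation=cv2.INTER_CUBIC))
E
```

```text
Traceback (most recent call last):
  File "slot.py", line 13, in fit
    W=np.array([atz('wrist',(a,b),zp,T)[:2] for a,b in zip(uu.ravel(),vv.ravel())])
                ~~~^^^^^^^^^^^^^^^^^^^^
  File "h.py", line 12, in atz
    c,d=ray(n,uv,T); return c+d*(z-c[2])/d[2]
        ~~~^^^^^^^^
  File "h.py", line 10, in ray
    K,P=cam(n,T); d=np.linalg.inv(K)@[uv[0],uv[1],1]; d=P[:3,:3]@(d*[1,-1,-1]); return P[:3,3],d/np.linalg.norm(d)
        ~~~^^^^^
  File "h.py", line 7, in cam
    m=ctrl.camera_model(n); P=m['pose'] if 'pose' in m else T@m['T_tool_cam']
ValueError: time passes only in moves, steps and waits
```

Too many camera_model calls, so I'll cache them.

```bash
python3 - <<'E'
from workcell import ctrl
import pickle
pickle.dump({n:dict(ctrl.camera_model(n)) for n in ("scene","side","wrist")},open('cams.pkl','wb'))
E
sed -i 's/^import numpy as np, cv2/import numpy as np, cv2, pickle, os\nCM=pickle.load(open("\.\/cams.pkl","rb"))/; s/m=ctrl.camera_model(n)/m=CM[n]/' h.py
cat > a.py <<'E'
from slot import *
np.set_printoptions(precision=3,suppress=True)
for k in (0,1):
    T=np.load(f'T{k}.npy');im=cv2.imread(f'pics/wrist{k}.png')
    b,n=fit(im,T);print(k,b.x,np.degrees(b.x[2])%90,b.fun,n)
im=cv2.imread('pics/scene1.png')
cv2.imwrite('pics/s1a.png',cv2.resize(im[170:300,225:375],None,fx=4,fy=4,interpolation=cv2.INTER_CUBIC))
im=cv2.imread('pics/side1.png')
cv2.imwrite('pics/d1a.png',cv2.resize(im[170:270,250:350],None,fx=6,fy=6,interpolation=cv2.INTER_CUBIC))
im=cv2.imread('pics/wrist1.png')
cv2.imwrite('pics/w1b.png',cv2.resize(im[0:200,190:410],None,fx=3,fy=3,interpolation=cv2.INTER_CUBIC))
E
python3 a.py
```

```text
0 [522.734 130.283   1.119  15.909   5.012] 64.10585941375646 113.59634529610875 236.0
1 [523.285 130.139   1.122  17.036   5.071] 64.30974995011582 30.800559555345277 544.0
```

View pics/s1a.png

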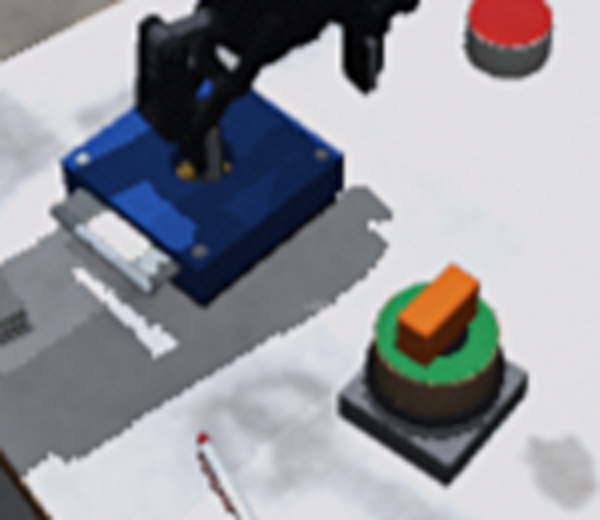

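View pics/d1a.png

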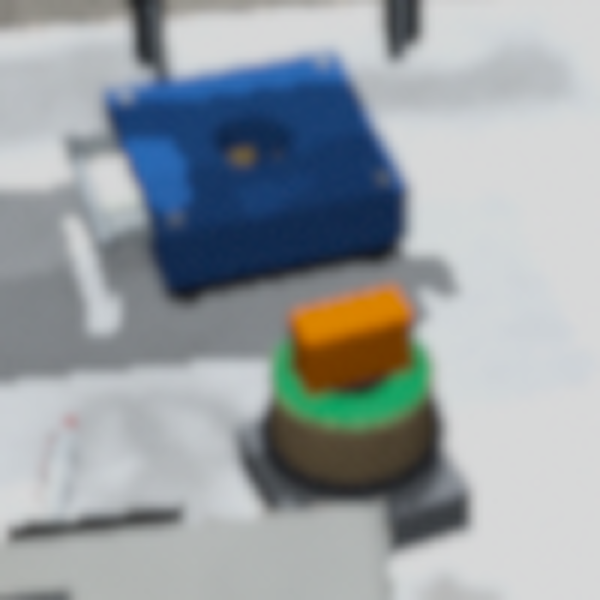

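View pics/w1b.png

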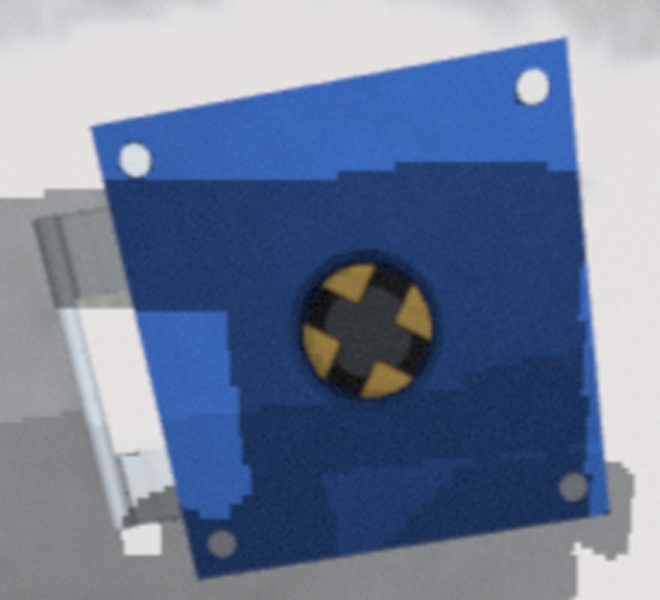

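```bash
cat > b.py <<'E'
from h import *
np.set_printoptions(precision=2,suppress=True)
T0,T1=np.load('T0.npy'),np.load('T1.npy')
W=[(235,53.3),(367.3,29),(381,162.3),(264,181.3)]
S=[(245.75,209.75),(276.25,187.25),(305.25,208.5),(275,232.75)]
D=[(271,186),(303.7,180),(313.8,199.7),(279.3,206.3)]
W=np.array(W)-.33;S=np.array(S)-.38;D=np.array(D)-.42
ps=[]
for w,s,d in zip(W,S,D):
    p,e=tri([ray('wrist',w,T1),ray('scene',s),ray('side',d)]);ps.append(p);print(p,np.array(e),atz('wrist',w,45,T1),atz('scene',s,45),atz('side',d,45))
print(np.mean(ps,0)); print('w',np.mean([atz('wrist',w,45,T1) for w in W],0),'s',np.mean([atz('scene',w,45) for w in S],0),'d',np.mean([atz('side',w,45) for w in D],0))
im=cv2.imread('pics/wrist0.png')
cv2.imwrite('pics/w0b.png',cv2.resize(im[165:265,200:310],None,fx=6,fy=6,interpolation=cv2.INTER_CUBIC))
im=cv2.imread('pics/scene0.png')
cv2.imwrite('pics/s0b.png',cv2.resize(im[225:300,300:370],None,fx=8,fy=8,interpolation=cv2.INTER_CUBIC))
E
python3 b.py
```

```text
[470.37 168.2   45.36] [0.4  0.44 0.8 ] [469.86 168.26  45.  ] [470.04 168.36  45.  ] [471.18 168.82  45.  ]
[561.28 183.54  45.45] [0.37 0.76 0.62] [561.4  183.28  45.  ] [560.8  184.22  45.  ] [561.99 184.37  45.  ]
[576.11  92.14  45.46] [0.49 0.86 0.47] [576.53  91.67  45.  ] [575.85  93.2   45.  ] [576.42  92.11  45.  ]
[485.66  76.84  45.84] [0.46 0.4  0.83] [485.03  76.58  45.  ] [485.55  77.39  45.  ] [486.52  77.91  45.  ]
[523.36 130.18  45.53]
w [523.21 129.95  45.  ] s [523.06 130.79  45.  ] d [524.03 130.8   45.  ]
```

View pics/w0b.png

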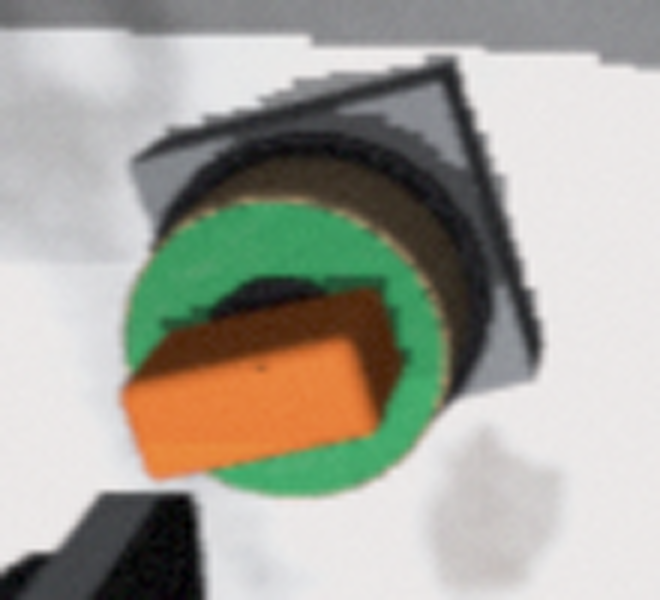

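View pics/s0b.png

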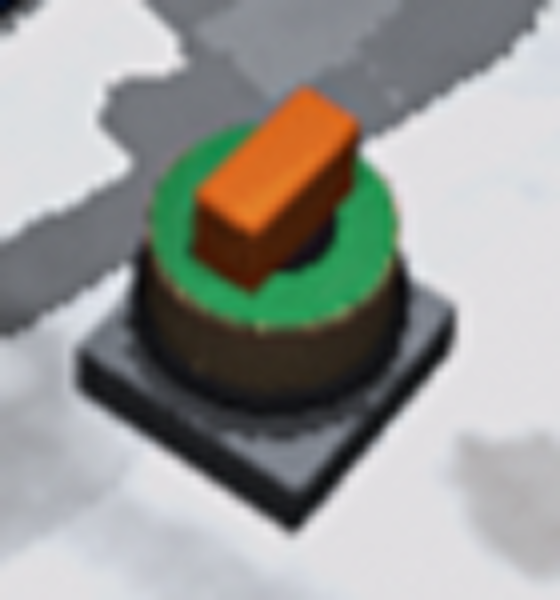

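```bash
cat > c.py <<'E'
from h import *
np.set_printoptions(precision=2,suppress=True)
T0=np.load('T0.npy')
f=lambda L,s,o:(np.array(L)+.5)/s-.5+o
W=f([(122,393),(350,337),(380,430),(155,478)],6,(200,165))
S=f([(197,192),(305,85),(360,127),(250,235)],8,(300,225))
D=f([(290,311),(402,286),(413,312),(299,342)],6,(250,170))
ps=[]
for w,s,d in zip(W,S,D):
    p,e=tri([ray('wrist',w,T0),ray('scene',s),ray('side',d)]);ps.append(p);print(p,np.array(e),atz('wrist',w,96,T0),atz('scene',s,96),atz('side',d,96))
ps=np.array(ps);m=ps.mean(0);print(m)
e=(ps[1]+ps[2]-ps[0]-ps[3])/2; g=(ps[0]+ps[1]-ps[2]-ps[3])/2
print(e,np.hypot(*e[:2]),np.degrees(np.arctan2(e[1],e[0])),np.hypot(*g[:2]),np.degrees(np.arctan2(-g[0],g[1])))
# stand corners (top z=22): wrist & scene
Ws=f([(133,160),(452,62),(540,360)],6,(200,165));Ss=f([(77,357),(455,310),(293,492)],8,(300,225))
print([atz('wrist',w,22,T0)for w in Ws],[atz('scene',s,22)for s in Ss])
E
python3 c.py
```

```text
[520.86 -46.29  95.27] [0.3  0.66 0.47] [521.27 -46.24  96.  ] [519.83 -46.63  96.  ] [521.23 -46.91  96.  ]
[562.49 -36.36  94.04] [1.04 0.89 1.83] [561.87 -35.72  96.  ] [560.62 -37.21  96.  ] [563.91 -39.06  96.  ]
[565.3  -53.75  94.54] [0.52 1.2  0.96] [566.09 -53.28  96.  ] [563.25 -55.21  96.  ] [565.62 -54.15  96.  ]
[523.5  -63.1   94.21] [1.4  0.45 1.05] [525.52 -62.61  96.  ] [522.2  -64.08  96.  ] [522.46 -64.25  96.  ]
[543.04 -49.88  94.51]
[41.72  9.64 -0.45] 42.81527978269715 13.012647295984205 17.317582959354848 9.056008559679448
[array([501.36, -24.52,  22.  ]), array([570.2 ,  -3.22,  22.  ]), array([586.68, -70.27,  22.  ])] [array([497.6 , -27.63,  22.  ]), array([583.52, -74.77,  22.  ]), array([516.58, -91.65,  22.  ])]
```

The spool's bar centre is at (543,-50), yaw about 13°, top at about z=95. The bore is at (523.4,130.2,45) and the slot is at -25.7° mod 90°. Next I'll check how close the grey box near the stand comes.

Run:
```python
from h import *
T0=np.load('T0.npy')
for n in('scene','side','wrist'):
    im=cv2.imread(f'pics/{n}0.png')
    r={'scene':(280,400,290,470),'side':(230,330,210,340),'wrist':(240,400,180,420)}[n]
    c=im[r[0]:r[1],r[2]:r[3]];cv2.imwrite(f'pics/box_{n}.png',cv2.resize(c,None,fx=3,fy=3))
np.set_printoptions(precision=1,suppress=True)
print(atz('wrist',(235,305),50,T0),atz('wrist',(235,305),100,T0),atz('scene',(350,318),50),atz('scene',(410,296),0),atz('scene',(410,296),100))
```

```text
[ 513.5 -174.3   50. ] [ 530.7 -136.   100. ] [ 483.2 -171.8   50. ] [ 629.2 -189.2    0. ] [ 576.  -221.5  100. ]
```

View pics/box_scene.png

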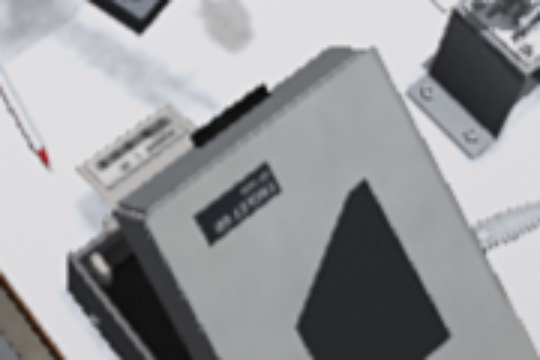

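View pics/box_wrist.png

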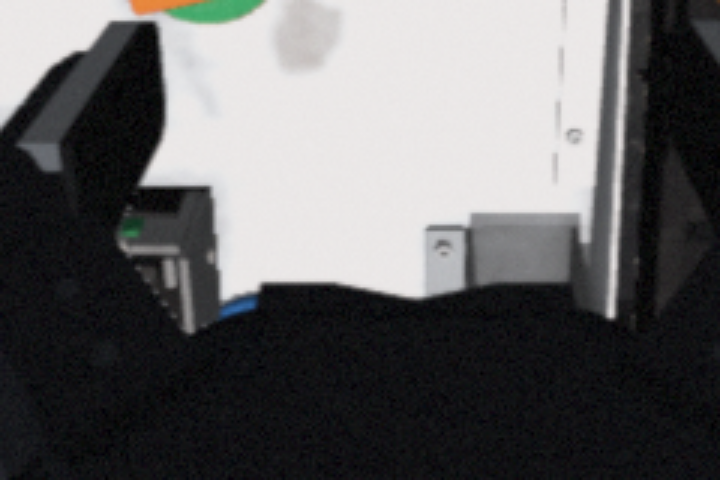

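View pics/box_side.png

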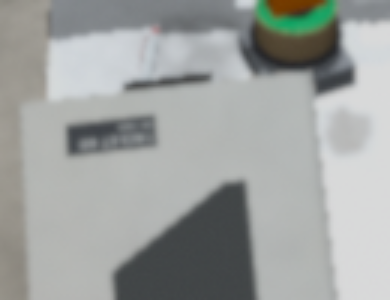

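Run:
```python
from h import *
np.set_printoptions(precision=1,suppress=True)
print(tri([ray('scene',(411,296)),ray('side',(314,253))]))
print(tri([ray('scene',(332,352)),ray('side',(218,264))]))
```

```text
(array([ 523.6, -255. ,  205.3]), [np.float64(2.4135677014027053), np.float64(2.4135677014026666)])
(array([ 373.7, -250.5,  200.6]), [np.float64(1.7490895400483573), np.float64(1.749089540048318)])
```

Request:
apply_moves(increments=[[[0, 9, 0], [0.0, -0.04, 0.0], 0.6], [[0, 19, 0], [0.03, -0.05, 0.005], 0.6], [[0, 29, 0], [0.06, -0.05, 0.01], 0.6], [[0, 39, 0], [0.09, -0.05, 0.015], 0.6], [[0, 49, 0], [0.106, -0.05, 0.015], 0.6], [[0, 59, 0], [0.106, -0.05, 0.015], 0.6], [[0, 69, 0], [0.106, -0.05, 0.015], 0.6], [[0, 77, 0], [0.106, -0.05, 0.015], 0.6], [[0, 77, 0], [0.106, -0.05, 0.015], 0.6], [[0, 77, 0], [0.106, -0.05, 0.015], 0.6], [[0, 77, 0], [0.106, -0.05, 0.015], 0.6]])

```text
time: 2.3
eef_pos: [543.3, -50.3, 172.7]
orientation: [0.08, -0.703, 0.703, -0.081]
contact_force: [-0.7, 0.3, 0.4]
opening: 0.597
```

Run:
```python
from h import *
np.set_printoptions(precision=4,suppress=True)
o=ctrl.get_obs();T=tool(o);im=ctrl.camera('wrist'); print(T,o['time'],o['opening'],o['contact_force'],o['q']); np.save('T2.npy',T)
cv2.imwrite('pics/wrist2.png',im)
for p in [(520.9,-46.3,96),(562,-36,96),(565.3,-54,96),(523.5,-63.1,96)]: print(proj('wrist',p,T))
```

```text
[[ -0.9741   0.0023   0.226  543.301 ]
 [ -0.226    0.0003  -0.9741 -50.2941]
 [ -0.0023  -1.       0.0003 172.7179]
 [  0.       0.       0.       1.    ]] 2.3 0.5974349067816425 [-0.6941  0.3491  0.394 ] [-0.0953  0.2954  1.8614  0.0006  0.9826  1.2472]
[307.324  230.0404]
[305.7956 180.3381]
[328.966  181.3893]
[327.7086 231.4424]
```

View pics/wrist2.png

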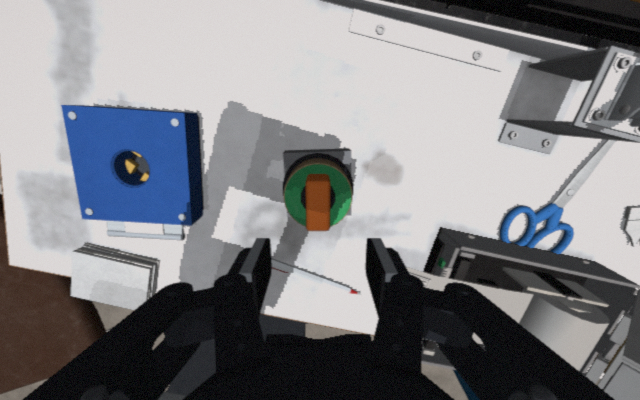

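Run:
```python
from h import *
im=cv2.imread('pics/wrist2.png')
cv2.imwrite('pics/w2a.png',cv2.resize(im[140:245,275:365],None,fx=6,fy=6,interpolation=cv2.INTER_CUBIC))
```

```text
(no output)
```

View pics/w2a.png

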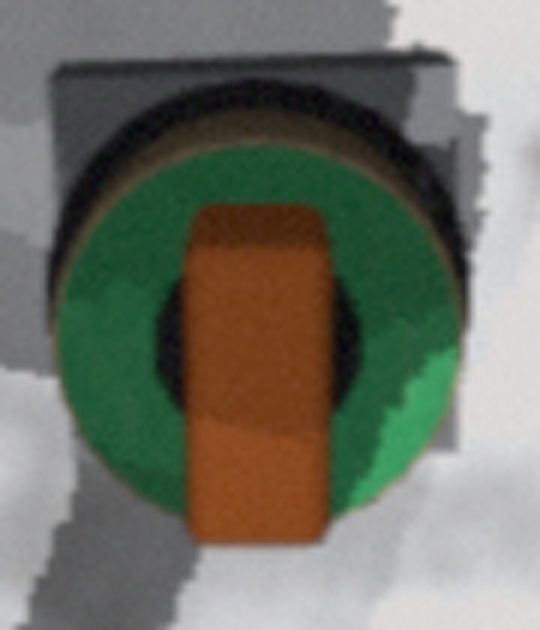

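Run:
```python
from h import *
np.set_printoptions(precision=2,suppress=True)
T0,T=np.load('T0.npy'),np.load('T2.npy')
f=lambda L,s,o:(np.array(L)+.5)/s-.5+o
V=f([(188,543),(188,250),(331,250),(329,543)],6,(275,140))
W=f([(122,393),(350,337),(380,430),(155,478)],6,(200,165))
ps=[]
for v,w in zip(V,W):
    p,e=tri([ray('wrist',v,T),ray('wrist',w,T0)]); ps.append(p);print(p,np.array(e),atz('wrist',v,96,T))
print(np.mean(ps,0),np.mean([atz('wrist',v,96,T) for v in V],0))
```

```text
[522.18 -44.97  99.11] [0.24 0.24] [520.6  -45.17  96.  ]
[561.29 -36.25  94.74] [0.29 0.29] [561.3  -36.25  96.  ]
[565.08 -54.89  92.58] [0.29 0.29] [565.55 -54.58  96.  ]
[523.73 -64.69  91.97] [0.34 0.34] [525.01 -64.2   96.  ]
[543.07 -50.2   94.6 ] [543.11 -50.05  96.  ]
```

Request:
apply_moves(increments=[[[0, 0, 0], [0, 0.03, 0], 0.6], [[0, 0, 0], [0, 0.06, 0], 0.6], [[0, 0, 0], [0, 0.085, 0], 0.6], [[0, 0, 0], [0, 0.099, 0], 0.6], [[0, 0, 0], [0, 0.099, 0], 0.6], [[0, 0, 0], [0, 0.099, 0], 0.6], [[0, 0, 0], [0, 0.099, 0], 0.6]])

```text
time: 3.22
eef_pos: [544.2, -50.3, 74.6]
orientation: [0.079, -0.702, 0.703, -0.082]
contact_force: [0.6, 0.1, -0.3]
opening: 0.601
```

Run:
```python
from h import *
np.set_printoptions(precision=4,suppress=True)
o=ctrl.get_obs();T=tool(o);im=ctrl.camera('side'); print(T,o['time'],o['opening'],o['contact_force'],o['ft_torque'])
cv2.imwrite('pics/side3.png',cv2.resize(im[130:280,240:400],None,fx=4,fy=4))
```

```text
[[ -0.9742   0.0038   0.2258 544.1735]
 [ -0.2258   0.0001  -0.9742 -50.275 ]
 [ -0.0037  -1.       0.0007  74.5816]
 [  0.       0.       0.       1.    ]] 3.225 0.6006751111093642 [ 0.5663  0.0523 -0.2618] [ 0.0623  0.0082 -0.0195]
```

View pics/side3.png

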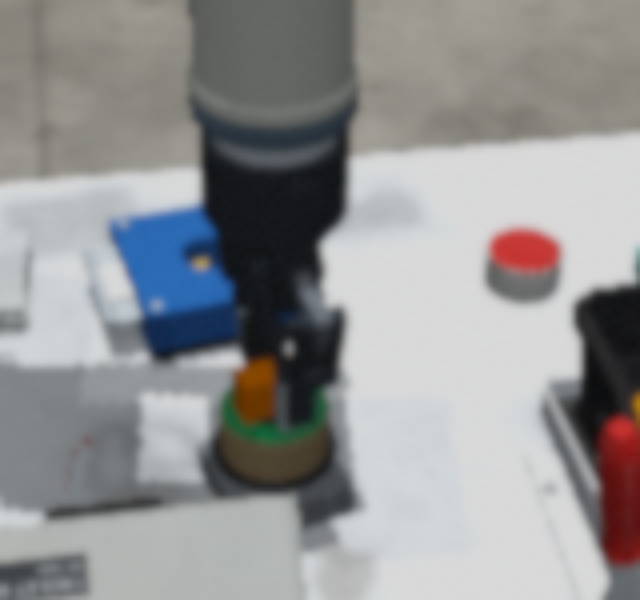

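Run:
```python
from h import *
np.set_printoptions(precision=1,suppress=True)
T=tool()
for p in [(-11,-3,25),(11,-3,25),(11,-3,35),(-11,-3,35),(0,0,0)]:
    w=(T@[*p,1])[:3]; print(p,w,(proj('side',w)-[240,130])*4)
for p in [(520.9,-46.3,96),(562,-36,96),(565.3,-54,96),(523.5,-63.1,96)]: print((proj('side',p)-[240,130])*4)
```

```text
(-11, -3, 25) [560.4 -72.1  77.6] [309.1 414.2]
(11, -3, 25) [539.  -77.1  77.5] [271.5 424.6]
(11, -3, 35) [541.2 -86.9  77.5] [278.1 436.5]
(-11, -3, 35) [562.7 -81.9  77.6] [316.1 425.9]
(0, 0, 0) [544.1 -50.3  74.5] [274.  394.8]
[230.9 365. ]
[302.1 345.8]
[313.  366.2]
[239.3 384.7]
```

Request:
apply_moves(increments=[[[0, 0, 0], [0.001, 0.0025, 0], 0.6], [[0, 0, 0], [0.001, 0.0025, 0], 0.0], [[0, 0, 0], [0.001, 0.0025, 0], 0.0], [[0, 0, 0], [0.001, 0.0025, 0], 0.0], [[0, 0, 0], [0.001, 0.0025, 0], 0.0], [[0, 0, 0], [0.001, 0.0025, 0], 0.0], [[0, 0, 0], [0.001, 0.0025, 0], 0.0], [[0, 0, 0], [0.001, 0.0025, 0], 0.0]], force=60)

```text
time: 4.28
eef_pos: [543.1, -50.5, 72.1]
orientation: [0.079, -0.702, 0.703, -0.082]
contact_force: [-0.9, 0.2, 4.8]
opening: 0.22
```

Run:
```python
from h import *
np.set_printoptions(precision=4,suppress=True)
o=ctrl.get_obs();T=tool(o); print(T,o['time'],o['opening'],o['contact_force'],o['ft_torque'])
```

```text
[[ -0.9742   0.0037   0.2257 543.1407]
 [ -0.2257   0.0001  -0.9742 -50.4853]
 [ -0.0036  -1.       0.0007  72.1395]
 [  0.       0.       0.       1.    ]] 4.275 0.21959812167903292 [-0.8698  0.1609  4.7884] [ 0.087   0.3193 -0.002 ]
```

Request:
apply_moves(increments=[[[0, 0, 0], [0, -0.015, 0], 0.0], [[0, 0, 0], [0, -0.035, 0], 0.0], [[0, 0, 0], [0, -0.06, 0], 0.0], [[0, 0, 0], [0, -0.085, 0], 0.0], [[0, 0, 0], [0, -0.085, 0], 0.0], [[0, 0, 0], [0, -0.085, 0], 0.0], [[0, 0, 0], [0, -0.085, 0], 0.0]])

```text
time: 5.15
eef_pos: [542.0, -50.4, 156.0]
orientation: [-0.08, 0.703, -0.702, 0.081]
contact_force: [0.2, 0.1, -2.7]
opening: 0.22
```

Run:
```python
from h import *
np.set_printoptions(precision=4,suppress=True)
o=ctrl.get_obs();T=tool(o); print(T,o['time'],o['opening'],o['contact_force'],o['ft_torque'])
im=ctrl.camera('scene');cv2.imwrite('pics/scene4.png',cv2.resize(im[130:300,240:400],None,fx=4,fy=3.5))
im=ctrl.camera('wrist');cv2.imwrite('pics/wrist4.png',im);np.save('T4.npy',T)
```

```text
[[ -0.9742   0.0017   0.2257 542.0156]
 [ -0.2257   0.0003  -0.9742 -50.4312]
 [ -0.0017  -1.       0.0001 156.0128]
 [  0.       0.       0.       1.    ]] 5.15 0.22023631228097573 [ 0.1865  0.1344 -2.6627] [ 0.0132  0.0594 -0.0444]
```

View pics/scene4.png

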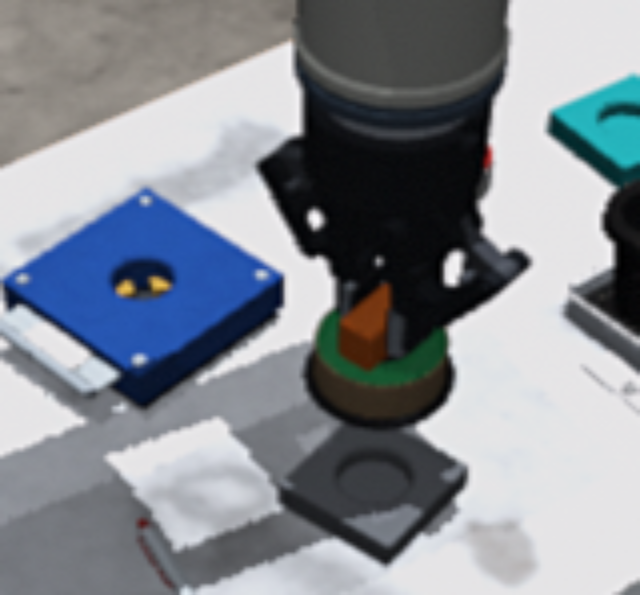

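View pics/wrist4.png

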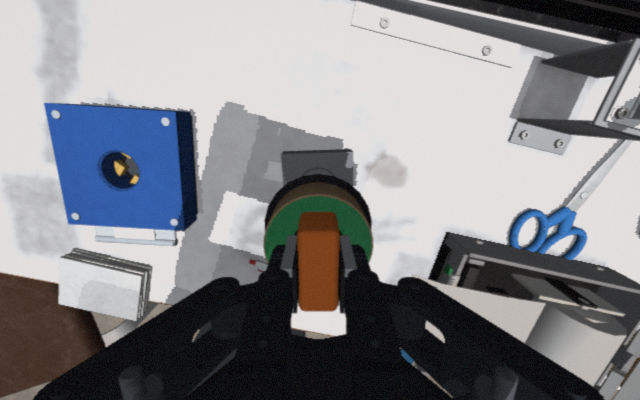

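Run:
```python
from h import *
im=cv2.imread('pics/wrist4.png')
cv2.imwrite('pics/w4a.png',cv2.resize(im[165:345,255:385],None,fx=4,fy=4,interpolation=cv2.INTER_CUBIC)[:600])
cv2.imwrite('pics/w4b.png',cv2.resize(im[205:325,285:355],None,fx=5,fy=5,interpolation=cv2.INTER_CUBIC))
T=np.load('T4.npy'); np.set_printoptions(precision=1,suppress=True)
for a in (-22,22):
    for b in(-10,10): print(a,b,proj('wrist',(T@[a,-23.9,b,1])[:3],T))
```

```text
-22 -10 [296.  230.6]
-22 10 [340.3 230.6]
22 -10 [298.  312.7]
22 10 [338.3 312.7]
```

View pics/w4b.png

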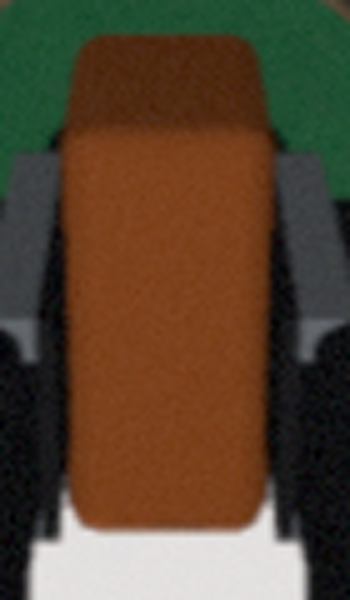

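Run:
```python
from h import *
from slot import fit
np.set_printoptions(precision=2,suppress=True)
for k in (2,4):
    T=np.load(f'T{k}.npy');im=cv2.imread(f'pics/wrist{k}.png')
    P=[]
    for p in [(470.4,168.2,45),(561.3,183.5,45),(576.1,92.1,45),(485.7,76.8,45)]:
        u=proj('wrist',p,T); x,y=int(round(u[0])),int(round(u[1]))
        hsv=cv2.cvtColor(im[y-9:y+10,x-9:x+10],cv2.COLOR_BGR2HSV); m=(hsv[...,1]<90)&(hsv[...,2]>90)
        n,l,s,c=cv2.connectedComponentsWithStats(m.astype(np.uint8)); 
        i=1+np.argmin([np.hypot(*(q-9)) for q in c[1:]]); v=c[i]+[x-9,y-9]; P.append(atz('wrist',v,45,T)); print(k,u,v,s[i][4],P[-1])
    print(np.mean(P,0))
    b,_=fit(im,T,(523,130)); print(b.x,np.degrees(b.x[2])%90)
```

```text
2 [ 89.34 210.56] [ 88.6  211.18] 45 [469.56 168.92  45.  ]
2 [ 72.32 115.07] [ 71.71 115.21] 56 [561.04 184.04  45.  ]
2 [174.81 122.14] [174.45 122.06] 51 [576.1   92.43  45.  ]
2 [182.39 215.94] [181.65 216.78] 40 [484.63  77.44  45.  ]
[522.83 130.71  45.  ]
[516.14 134.16  -0.08  10.32   3.17] 85.54291082309756
4 [ 75.74 215.13] [ 75.   215.78] 49 [469.58 168.89  45.  ]
4 [ 56.03 113.75] [ 55.5 114. ] 68 [560.98 183.95  45.  ]
4 [165.45 121.27] [164.97 121.18] 62 [576.08  92.51  45.  ]
4 [174.44 220.78] [173.62 221.74] 50 [484.54  77.48  45.  ]
[522.79 130.71  45.  ]
[444.84 126.72   0.    15.4    6.07] 0.0321550148408229
```

Request:
apply_moves(increments=[[[0, -5, 0], [-0.003, 0, -0.02], 0], [[0, -12, 0], [-0.0075, 0, -0.06], 0], [[0, -20, 0], [-0.0125, 0, -0.1], 0], [[0, -29, 0], [-0.0174, 0, -0.14], 0], [[0, -38, 0], [-0.0209, 0, -0.168], 0], [[0, -46, 0], [-0.0224, 0, -0.178], 0], [[0, -51.2, 0], [-0.0224, 0, -0.18], 0], [[0, -51.2, 0], [-0.0224, 0, -0.18], 0], [[0, -51.2, 0], [-0.0224, 0, -0.18], 0], [[0, -51.2, 0], [-0.0224, 0, -0.18], 0]])

```text
time: 6.5
eef_pos: [523.5, 129.7, 156.1]
orientation: [0.375, -0.599, 0.599, -0.376]
contact_force: [0.3, 0.3, -3.1]
opening: 0.225
```

```bash
cat > st.py <<'E'
from h import *
np.set_printoptions(precision=4,suppress=True)
o=ctrl.get_obs();T=tool(o);print(T,o['time'],o['opening'],o['contact_force'],o['ft_torque']); print('barx yaw',np.degrees(np.arctan2(-T[1,0],-T[0,0])))
ax=T[:3,3]-0.7*T[:3,0]; d=np.array([523.5,130.6,0])-ax; print('axis',ax,'need tool x,z',d@T[:3,0],d@T[:3,2])
E
python3 st.py
python3 - <<'E'
from h import *
im=ctrl.camera('scene');cv2.imwrite('pics/scene5.png',cv2.resize(im[100:260,200:360],None,fx=4,fy=3.5))
im=ctrl.camera('side');cv2.imwrite('pics/side5.png',cv2.resize(im[90:240,230:380],None,fx=4,fy=4))
E
```

```text
[[ -0.4359   0.0019   0.9    523.4574]
 [ -0.9      0.0002  -0.4359 129.6924]
 [ -0.001   -1.       0.0016 156.1333]
 [  0.       0.       0.       1.    ]] 6.5 0.225016921782204 [ 0.2784  0.2674 -3.0833] [0.0091 0.0282 0.0109]
barx yaw 64.15478488380664
axis [523.7626 130.3224 156.1341] need tool x,z 0.026526188932326465 -0.6062565668831366
```

View pics/scene5.png

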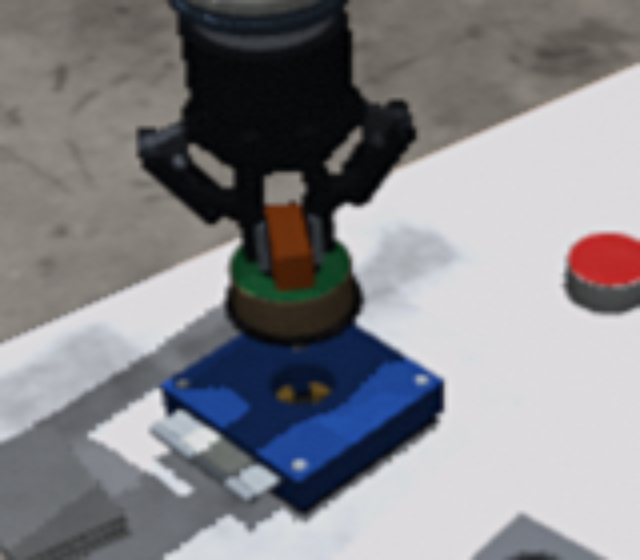

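View pics/side5.png

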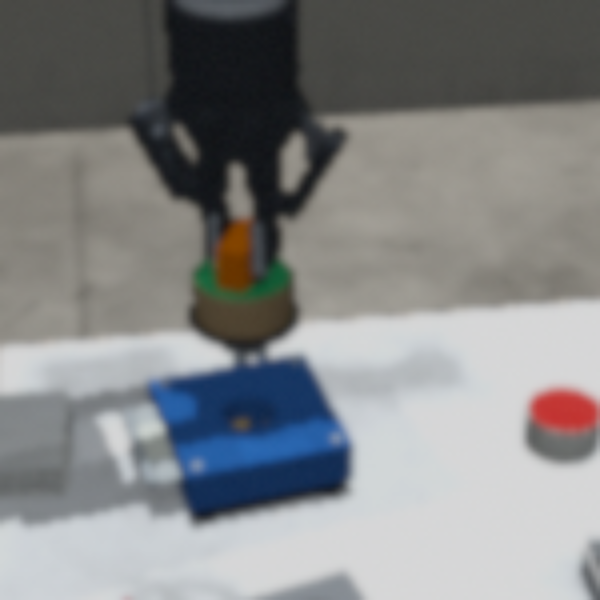

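Request:
apply_moves(increments=[[[0, 0, 0], [0, 0.02, -0.0006], 0], [[0, 0, 0], [0, 0.035, -0.0006], 0], [[0, 0, 0], [0, 0.045, -0.0006], 0], [[0, 0, 0], [0, 0.05, -0.0006], 0], [[0, 0, 0], [0, 0.052, -0.0006], 0], [[0, 0, 0], [0, 0.052, -0.0006], 0], [[0, 0, 0], [0, 0.052, -0.0006], 0]])

```text
time: 7.48
eef_pos: [523.3, 130.1, 104.6]
orientation: [0.375, -0.599, 0.599, -0.377]
contact_force: [-0.7, 0.5, -2.5]
opening: 0.223
```

```bash
python3 st.py
python3 - <<'E'
from h import *
im=ctrl.camera('scene');cv2.imwrite('pics/scene6.png',cv2.resize(im[100:260,200:360],None,fx=4,fy=3.5))
im=ctrl.camera('side');cv2.imwrite('pics/side6.png',cv2.resize(im[90:240,230:380],None,fx=4,fy=4))
E
```

```text
[[ -0.4354   0.0027   0.9002 523.3248]
 [ -0.9002   0.0004  -0.4354 130.0912]
 [ -0.0016  -1.       0.0022 104.5713]
 [  0.       0.       0.       1.    ]] 7.475 0.22311982165765037 [-0.6704  0.4889 -2.5034] [-0.0622 -0.0262 -0.0281]
barx yaw 64.18904586024009
axis [523.6295 130.7214 104.5723] need tool x,z 0.32814694440485526 -0.2964274946551223
```

View pics/scene6.png

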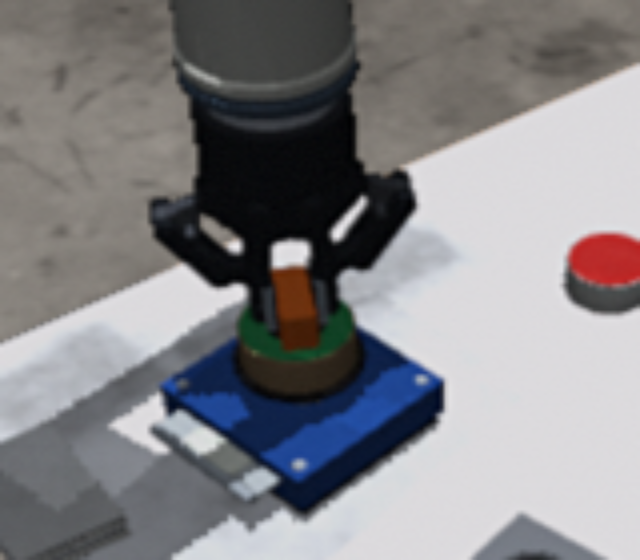

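View pics/side6.png

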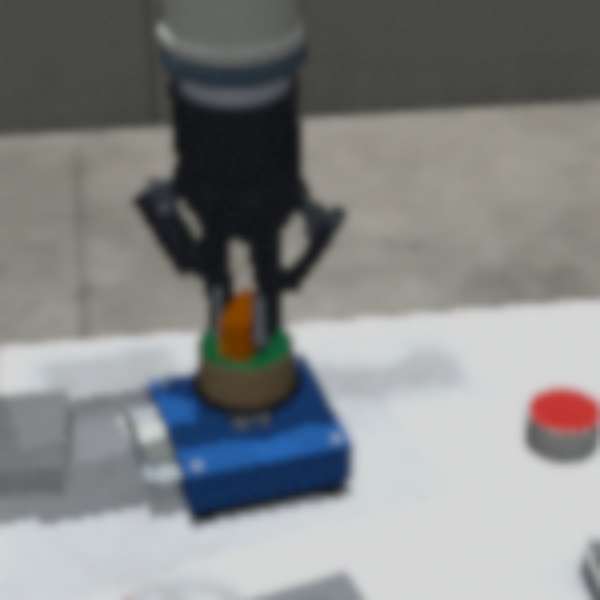

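Request:
apply_moves(increments=[[[0, 0, 0], [0.0002, 0.003, -0.0002], 0], [[0, 0, 0], [0.0002, 0.005, -0.0002], 0], [[0, 0, 0], [0.0002, 0.006, -0.0002], 0], [[0, 0, 0], [0.0002, 0.007, -0.0002], 0]])

```text
time: 8.07
eef_pos: [523.0, 130.0, 97.4]
orientation: [0.375, -0.599, 0.599, -0.377]
contact_force: [0.0, -0.2, -2.3]
opening: 0.219
```

```bash
python3 st.py
```

```text
[[ -0.4354   0.0025   0.9003 522.9599]
 [ -0.9003   0.0004  -0.4354 129.9905]
 [ -0.0014  -1.       0.0021  97.4116]
 [  0.       0.       0.       1.    ]] 8.075 0.21913768455295385 [ 0.0014 -0.2094 -2.3332] [ 0.0225 -0.0282  0.0173]
barx yaw 64.19178456503445
axis [523.2647 130.6207  97.4126] need tool x,z 0.05378599578052138 0.019527459143097576
```

Request:
apply_moves(increments=[[[0, 0, 0], [0, 0.0015, 0.0], 0], [[0, 0, 0], [0, 0.003, 0.0], 0], [[0, 0, 0], [0, 0.0045, 0.0], 0], [[0, 0, 0], [0, 0.006, 0], 0], [[0, 0, 0], [0, 0.006, 0], 0]])

```text
time: 8.7
eef_pos: [522.9, 129.9, 91.3]
orientation: [0.375, -0.599, 0.599, -0.376]
contact_force: [0.1, 0.7, -2.4]
opening: 0.217
```

```bash
python3 st.py
```

```text
[[ -0.4354   0.0023   0.9002 522.9261]
 [ -0.9002   0.0003  -0.4354 129.9391]
 [ -0.0013  -1.       0.0019  91.279 ]
 [  0.       0.       0.       1.    ]] 8.7 0.21746963743239045 [ 0.0821  0.6906 -2.3623] [ 0.0099  0.0192 -0.0012]
barx yaw 64.18618636260128
axis [523.231  130.5692  91.2799] need tool x,z -0.028736031311287366 0.055247912167897865
```

Request:
apply_moves(increments=[[[0, 0, 0], [0, 0.001, 0.0], 0], [[0, 0, 0], [0, 0.002, 0.0], 0], [[0, 0, 0], [0, 0.003, 0.0], 0], [[0, 0, 0], [0, 0.003, 0], 0]])

```text
time: 9.2
eef_pos: [522.9, 129.9, 88.2]
orientation: [0.375, -0.599, 0.599, -0.376]
contact_force: [0.4, -0.6, -2.7]
opening: 0.223
```

```bash
python3 st.py
```

```text
[[ -0.4354   0.0021   0.9002 522.8667]
 [ -0.9002   0.0003  -0.4354 129.9363]
 [ -0.0012  -1.       0.0018  88.1808]
 [  0.       0.       0.       1.    ]] 9.2 0.22318507077829403 [ 0.3513 -0.5733 -2.6878] [-0.008   0.0016 -0.0104]
barx yaw 64.18727027205729
axis [523.1715 130.5665  88.1817] need tool x,z -0.06921620408303546 0.12295835638505803
```

No contact 1.4 mm below plate level, so the key looks in line. Continuing gently.

Request:
apply_moves(increments=[[[0, 0, 0], [0, 0.001, 0.0], 0], [[0, 0, 0], [0, 0.002, 0.0], 0], [[0, 0, 0], [0, 0.002, 0], 0]])

```text
time: 9.57
eef_pos: [522.8, 130.0, 86.1]
orientation: [0.375, -0.599, 0.599, -0.376]
contact_force: [0.6, -0.9, -2.5]
opening: 0.219
```

```bash
python3 st.py
```

```text
[[ -0.4354   0.002    0.9002 522.837 ]
 [ -0.9002   0.0003  -0.4354 129.9541]
 [ -0.0011  -1.       0.0017  86.0933]
 [  0.       0.       0.       1.    ]] 9.575 0.21938506829641757 [ 0.6347 -0.922  -2.4839] [-0.0003  0.0252  0.0602]
barx yaw 64.18822709429669
axis [523.1417 130.5842  86.0941] need tool x,z -0.07277675212629801 0.16920518994355815
```

Request:
apply_moves(increments=[[[0, 0, 0], [0, 0.001, 0.0], 0], [[0, 0, 0], [0, 0.002, 0.0], 0], [[0, 0, 0], [0, 0.003, 0], 0], [[0, 0, 0], [0, 0.003, 0], 0]])

```text
time: 10.07
eef_pos: [522.8, 129.9, 83.0]
orientation: [0.375, -0.599, 0.599, -0.376]
contact_force: [0.1, -0.7, -2.1]
opening: 0.219
```

```bash
python3 st.py
```

```text
[[ -0.4354   0.002    0.9002 522.83  ]
 [ -0.9002   0.0003  -0.4354 129.9438]
 [ -0.0011  -1.       0.0017  83.0047]
 [  0.       0.       0.       1.    ]] 10.075 0.21876354781901022 [ 0.062  -0.7483 -2.0854] [ 0.0197 -0.0494 -0.0169]
barx yaw 64.18722849938705
axis [523.1348 130.574   83.0055] need tool x,z -0.09186868005580445 0.1801428002847966
```

Request:
apply_moves(increments=[[[0, 0, 0], [0, 0.0005, 0.0], 0], [[0, 0, 0], [0, 0.001, 0.0], 0], [[0, 0, 0], [0, 0.001, 0], 0]])

```text
time: 10.45
eef_pos: [522.8, 129.9, 82.2]
orientation: [0.375, -0.599, 0.599, -0.376]
contact_force: [-2.4, -0.9, 3.1]
opening: 0.222
```

```bash
python3 st.py
python3 - <<'E'
from h import *
im=ctrl.camera('scene');cv2.imwrite('pics/scene7.png',cv2.resize(im[100:260,200:360],None,fx=4,fy=3.5))
im=ctrl.camera('side');cv2.imwrite('pics/side7.png',cv2.resize(im[90:240,230:380],None,fx=4,fy=4))
E
```

```text
[[ -0.4355   0.002    0.9002 522.8112]
 [ -0.9002   0.0003  -0.4355 129.9253]
 [ -0.0011  -1.       0.0016  82.2394]
 [  0.       0.       0.       1.    ]] 10.45 0.22201617108456356 [-2.4196 -0.9338  3.0684] [-0.0557  0.2847  0.0191]
barx yaw 64.18490069274723
axis [523.1161 130.5554  82.2402] need tool x,z -0.11654942357249456 0.19153077072318472
```

View pics/scene7.png

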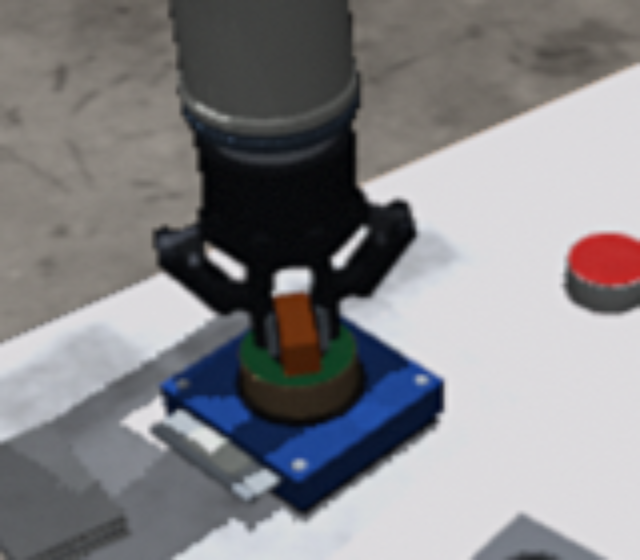

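View pics/side7.png

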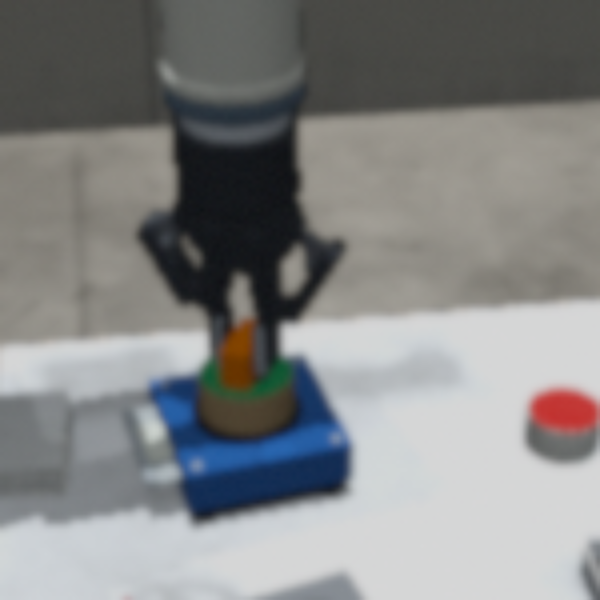

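The flange touches the housing at TCP z = 82.2, where I predicted 82.1, with only 5 N. Releasing and retreating upward.

Request:
apply_moves(increments=[[[0, 0, 0], [0, 0, 0], 0.6], [[0, 0, 0], [0, 0, 0], 0.6], [[0, 0, 0], [0, 0, 0], 0.6], [[0, 0, 0], [0, 0, 0], 0.6], [[0, 0, 0], [0, -0.01, 0], 0.6], [[0, 0, 0], [0, -0.03, 0], 0.6], [[0, 0, 0], [0, -0.06, 0], 0.6], [[0, 0, 0], [0, -0.1, 0], 0.6], [[0, 0, 0], [0, -0.13, 0], 0.6], [[0, 0, 0], [0, -0.13, 0], 0.6], [[0, 0, 0], [0, -0.13, 0], 0.6]])

```text
time: 11.92
eef_pos: [522.1, 129.8, 212.0]
orientation: [0.375, -0.599, 0.599, -0.376]
contact_force: [0.2, 0.3, -0.6]
opening: 0.599
```

```bash
python3 st.py
python3 - <<'E'
from h import *
T=tool();np.save('T8.npy',T)
im=ctrl.camera('wrist');cv2.imwrite('pics/wrist8.png',im)
im=ctrl.camera('scene');cv2.imwrite('pics/scene8.png',cv2.resize(im[150:250,220:330],None,fx=6,fy=6,interpolation=cv2.INTER_CUBIC))
im=ctrl.camera('side');cv2.imwrite('pics/side8.png',cv2.resize(im[150:240,245:345],None,fx=6,fy=6,interpolation=cv2.INTER_CUBIC))
E
```

```text
[[ -0.4354   0.0016   0.9002 522.1312]
 [ -0.9002   0.0002  -0.4354 129.7795]
 [ -0.0008  -1.       0.0014 211.9543]
 [  0.       0.       0.       1.    ]] 11.925 0.5988790985707624 [ 0.1657  0.2925 -0.6239] [ 0.0292  0.0277 -0.0418]
barx yaw 64.18710323926763
axis [522.436  130.4096 211.9549] need tool x,z -0.4549562193074979 0.5803740518083071
```

View pics/scene8.png

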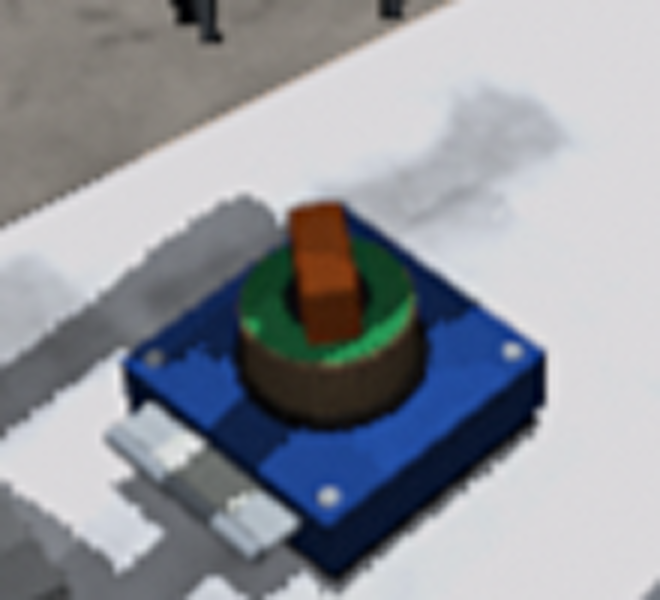

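View pics/side8.png

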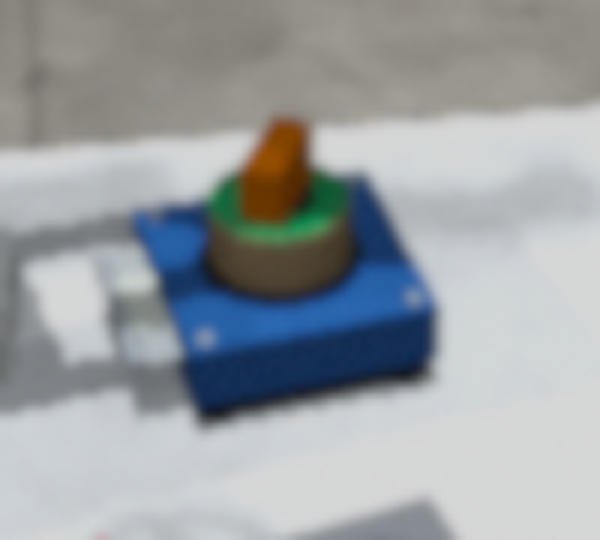

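View pics/wrist8.png

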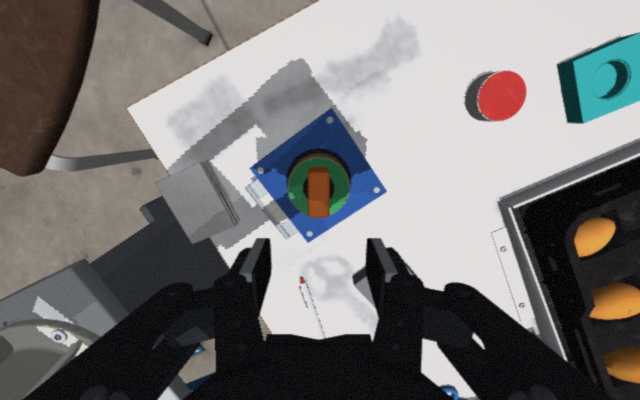

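Run:
```python
from h import *
np.set_printoptions(precision=1,suppress=True)
T=np.load('T8.npy')
th=np.radians(64.2);c,s=np.cos(th),np.sin(th)
w=cv2.imread('pics/wrist8.png')
S=cv2.imread('pics/scene8.png');D=cv2.imread('pics/side8.png');W=cv2.resize(w[140:240,260:380],None,fx=6,fy=6,interpolation=cv2.INTER_CUBIC)
for dz,col in ((0,(255,255,255)),(7.5,(255,0,255))):
  q=[np.array([523.5+a*c-b*s,130.6+a*s+b*c,106+dz]) for a,b in((22,10),(22,-10),(-22,-10),(-22,10))]
  for im,n,o in((S,'scene',(220,150)),(D,'side',(245,150)),(W,'wrist',(260,140))):
    p=np.array([(proj(n,x,T)-o+.5)*6-.5 for x in q]).astype(np.int32); cv2.polylines(im,[p],True,col,1)
cv2.imwrite('pics/chk.png',np.hstack([cv2.resize(x[:540,:600],(400,360)) for x in (S,D)])); cv2.imwrite('pics/chkw.png',W)
```

```text
(no output)
```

View pics/chk.png

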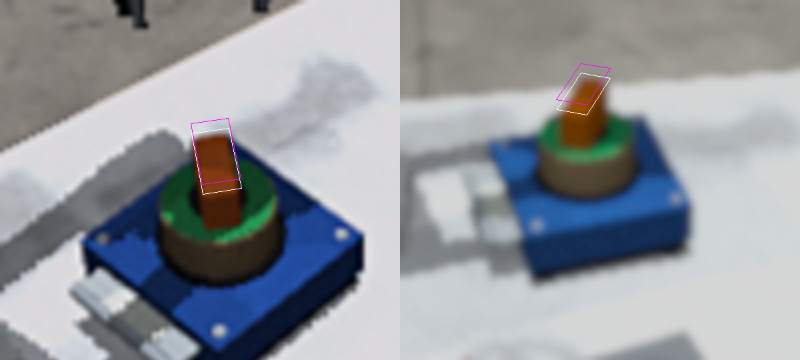

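View pics/chkw.png

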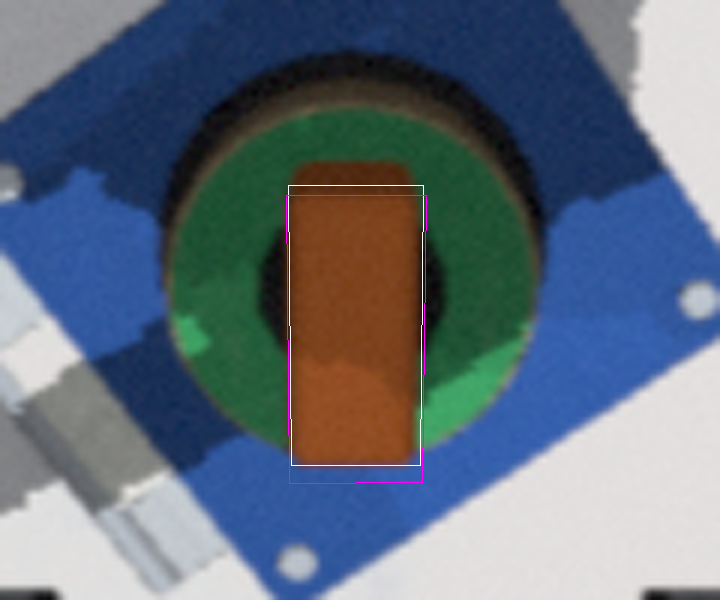

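All three views fit the seated outline (white) and not the 7.5 mm-high one. The bystanders lie where they were, and the gripper is clear.

Run:
```python
from workcell import ctrl
print(ctrl.sign_off())
```

```text
the job is handed in; nothing more can be done
None
```

The spool is in the dispenser bore with its key dropped into the drive and its flange flat on the housing. I handed the job in about 12 s into the 58 s limit; no verdict is reported.

**What I did:** The wrist camera could see the drive plate's slots through the bore, at about 64.3° (mod 90°). I gripped the spool across its bar, lifted it about 84 mm clear of the stand, and turned it to 64.2° in the air. I then lowered it in steps of 7 mm at first, 1–3 mm near the plate. Because it was already in line, the key went into the slots with no measurable push on the drive plate, and no turning search was needed.

**Last checks:**
- **Seating:** the flange met the housing at TCP height 82.2 mm, against 82.1 mm predicted, with about 5 N of contact.
- **Position:** after release, the bar's outline in the wrist and scene views matched the fully seated position and not the 7.5 mm-high one. The axis was estimated within about 1 mm of the bore centre.
- **Surroundings:** the gripper is about 130 mm up and touching nothing. The cards, pen and other roll look unmoved in the last picture, though I did not measure them again.

**Disagreements:**
- The side view's outline was about 2 mm off, which is within its calibration.
- The first height measured for the bar's top was about 94.5 mm, against the expected 96 mm, probably because its corners are rounded.

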